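# Check a saw jig's slot with a taper feeler

## Robot

A 6-joint arm with a two-finger parallel gripper is mounted at the origin on the work surface. World frame = base frame: x ahead of the robot, y to its left, z up, the work surface at z = 0. Lengths are in m, angles in rad, forces in N, time in s.
With the tool pointing down it reaches from about 0.325 to 0.9 m from the base axis. Payload 6.1 kg.
Tool frame: the origin (TCP) lies at the very end of the fingers, on their centre line; the grasp point (between the pads) lies 19 mm behind it; z points along the fingers, y is the line along which they close (so a half turn about z gives the same grasp; the last joint's range is limited). The gripper opens to 87 mm and grips with 3 to 60 N. Pads are 19 mm wide; open, the fingers measure 117 mm over their backs; the gripper's body (75 mm by 190 mm) begins 51 mm behind the grasp point.
Start: joints at [-1.331, 0.22, 1.526, -0, 1.395, -0.126], TCP at [0.224, -0.584, 0.223] pointing down, gripper open.
Joint ranges: [-2.98, 2.98], [-0.91, 2.08], [0.09, 2.57], [-1.24, 4.39], [0.2, 2.65], [-2.68, 2.68]. Speed limits (rad/s): [2.57, 2.57, 3.01, 3.14, 3.14, 3.14].

## Interface

Orientations are given as a unit quaternion [w, x, y, z].
In Python, from rig import r gives the robot as it stands. Calls block until the motion is done:
- r.goto(position, orientation): joint-space move of the TCP to a pose.
- r.move_linear(position, orientation=None, max_speed=0.15): straight line of the TCP; orientation=None keeps the orientation; max_speed is the mean speed in m/s.
- r.move_j(angles): joint-space move.
- r.set_gripper(opening, force=None): finger opening in m; force is the grip in N (None keeps the last); returns when the fingers have stopped.
- r.wait(seconds).
- r.solve_ik(position, orientation): joint angles nearest the present ones, or None.
- r.observe(): the state.
- r.capture(name): name is "scene" or "top" or "wrist"; returns (picture, depth): 400x640x3 uint8, red, green, blue; 400x640 float32, m along the optical axis (not along the pixel's ray), 0 where there is no reading.
- r.camera_info(name): a dict with "intrinsics" (3x3 intrinsics, pixels), "extrinsics" (4x4, takes a point from camera to world coordinates); the wrist camera has in their place "mount" (4x4, takes a point from camera to tool coordinates, whose origin is the TCP and whose axes are the flange's). Camera axes: x right, y down, z forward; pixel columns grow to the right and rows downward; lengths in m; the calibration is good to about 2 mm. A picture is of the moment at which its call begins: read the wrist's pose just before it. camera_info takes no time and is no camera call.
A pose or a line that the arm cannot do raises r.Unreachable and nothing moves.
- r.hand_in(): hands the job in; it is judged then, once.
Trained networks look in the newest picture that a camera, given by its name, has taken for a name from the list of things; names that differ only in an ending like _2 or _b are one class to them, and where a whole thing is asked for, a point or a joint stands for the part that bears it (a point fixed in the world has none). Each returns a list of dicts, best first, with "p" (0 to 1); they miss things now and then, are a little off and sometimes report something else, mostly with a low value. They report only what shows in the picture. A call takes as long as a camera call. They do not tell look-alikes from the thing itself.
- r.boxes_of(thing, camera): "uv" ([column, row] in pixels, amid what is visible of it).
The state is a dict: "time": time; "joints": joint angles; "qd": joint speeds; "tau": joint torques, N m; "tcp_pos": TCP position; "tcp_rot": TCP orientation; "wrist_force": force on the tool from outside, world axes, zero at the start; "ft_torque": the same for the moment, N m; "finger_gap": finger opening in m; "finger_force": force on a finger pad.
Only numpy, scipy, OpenCV 4.12 (cv2) and the standard library are available. Lean on these libraries where they do the work, as an engineer would, in place of code of your own. Each camera call takes 0.05 s, during which the arm holds its last target. There are 200 camera calls.

## Task

Get the flute maker's saw jig ready: first push both orange caps down until they sit fully home on their blocks. Then take the blue-handled feeler gauge out of its wooden block and slide its blade down into the slot between the two white plates until it drags snugly against both, not just loosely in and not rammed. Finish while still holding the gauge upright at that depth, with nothing else on the bench disturbed.

Things in the scene. Friction and masses are not known exactly. Their poses are not given: they have to be found in the camera images.
- jig: The saw jig, fixed to the bench: light wooden base 140 x 200 x 15 mm, two white plates standing in its middle, and a wooden end block (40 x 34 mm, top 55 mm above the bench) with an orange cap at each end. Origin: centre of the underside. Its y axis runs along the slot, its x axis across the slot (plate to plate), z up.
- slot_mouth (a point): Centre of the slot between the two white plates, at the height of their top edges (90 mm above the bench). y along the slot, x across it. The top inner edges are bevelled (5 mm in 8 mm), then the plates are parallel with a gap of 3.4 to 4.8 mm (it differs each time; its middle may be 0.4 mm off this point), open 75 mm deep down to the base.
- plate_a: White plastic plate on the jig's -x side, 12 mm thick, 100 mm long, 75 mm high. Origin: foot of its inner face, mid length, on the base. It is backed with rubber and yields straight away from the slot, about 6.5 N per mm, up to 6 mm.
- plate_b: The same plate on the jig's +x side, mirror image, with its origin at the foot of its inner face; yields the same way.
- cap_a (a joint): How far the orange cap at the jig's -y end is pressed in, m: 0.010 is fully home, at the start 0 to 0.004. It slides straight down with about 5 N of friction, stays where it is left and stops hard when home.
- cap_b (a joint): The same for the cap at the jig's +y end.
- cap_a_top (a point): Centre of the top of the orange cap (30 mm diameter, 12 mm thick) at the jig's -y end, 77 mm from the slot's centre. Fully home, this top is 67 mm above the bench and the cap's underside sits on its block.
- cap_b_top (a point): The same for the cap at the jig's +y end (+77 mm).
- gauge: Tapered feeler gauge, about 0.12 kg, upright, blade down: blue handle 20 mm (its x) x 36 mm (y) x 45 mm high; below it a steel blade 18 mm wide (y), 70 mm long, its thickness (x) tapering from 10 mm at the handle to 2 mm at the tip. Origin: centre of the handle's underside, where the blade begins; z up. At the start that underside rests on the holder, 85 mm above the bench.
- gauge_tip (a point): Middle of the blade's tip, 70 mm below the gauge's origin. In the slot the blade first touches both plates with its tip 12 to 25 mm below their top edges; from there each plate presses about 0.37 N harder for every mm deeper, and friction (about 0.6) makes it drag while it moves; that drag fades when it stops, the plates' pressure stays.
- holder: Wooden block 90 x 80 x 85 mm, fixed to the bench, with a slot 15 x 27 mm (27 mm along its y), 80 mm deep, in the middle of its top; the gauge's blade stands loosely in it. Origin: centre of the underside.
- disc: Bystander: white plastic flange, 104 mm diameter, 22 mm high, loose.
- screwdriver: Bystander: screwdriver lying flat on the right, loose.
- mallet: Bystander: hammer lying on the left, loose.
- glue: Bystander: white bottle, 56 mm diameter, 150 mm high, on the left, loose.
- offcut: Bystander: wood offcut 90 x 45 x 30 mm on the right, loose.
- jar: Bystander: amber jar, 64 mm diameter, 80 mm high, on the right, loose.
Mind the look-alikes: they are no part of the job. What is shaped like the jig but green or turquoise is not meant. What is shaped like the gauge but green is not meant.

How it is judged:
By the outcome, as a careful person would: the job done as asked, in the order asked, and still so for the second after the job is handed in, while the arm keeps its last pose, push and grip.
It also fails if it takes over 58 s, if anything falls off the work surface, if the arm or the gripper's body presses on something with over 40 N, if the wrist force passes 120 N, or if a joint passes its speed limit or range.

## Working session

There is one attempt and no reset: what is moved stays moved. The work goes in short steps, each a Python script; the robot and the scene stay as the last script left them, time stands still between calls to the robot, and variables do not carry over. Pictures are saved under pics/ and viewed, at most 10 in all, crops included, and the job is handed in when it is done.

```bash
mkdir -p pics; ls
cat > h.py <<'E'
import numpy as np, cv2
from rig import r
def save(name,img): cv2.imwrite(f'pics/{name}.png',cv2.cvtColor(img,cv2.COLOR_RGB2BGR))
def world(cam,depth,u,v,T=None):
    ci=r.camera_info(cam);K=np.array(ci['intrinsics']);T=np.array(ci['extrinsics']) if T is None else T
    u=np.asarray(u,float);v=np.asarray(v,float)
    z=depth[np.round(v).astype(int),np.round(u).astype(int)]
    p=np.stack([(u-K[0,2])/K[0,0]*z,(v-K[1,2])/K[1,1]*z,z],-1)
    return p@T[:3,:3].T+T[:3,3]
E
python3 - <<'E'
from h import *
np.set_printoptions(precision=4,suppress=True)
for c in ['scene','top']:
    im,d=r.capture(c); save(c,im); np.save(c+'_d.npy',d); np.save(c+'.npy',im)
    for t in ['jig','plate_a','cap_a','gauge','holder']:
        for b in r.boxes_of(t,c)[:5]:
            u,v=b['uv']; print(c,t,np.round(b['uv']),round(b['p'],2),world(c,d,u,v))
    ci=r.camera_info(c); print(ci['intrinsics'],ci['extrinsics'])
print(r.camera_info('wrist'))
print(r.observe())
E
```

```text
pics
scene jig [270. 259.] 0.95 [ 0.5211 -0.2485  0.0336]
scene jig [298. 192.] 0.77 [0.3452 0.0228 0.0158]
scene jig [209. 213.] 0.6 [ 0.2719 -0.2727  0.0619]
scene jig [386. 138.] 0.32 [0.3582 0.4858 0.0226]
scene plate_a [267. 242.] 0.85 [ 0.496  -0.2348  0.0721]
scene plate_a [263. 236.] 0.54 [ 0.48   -0.2339  0.0833]
scene cap_a [184. 215.] 0.64 [ 0.2438 -0.3377  0.0782]
scene cap_a [288. 191.] 0.55 [ 0.3737 -0.0437  0.075 ]
scene cap_a [282. 218.] 0.45 [ 0.4582 -0.1443  0.0773]
scene cap_a [310. 164.] 0.39 [0.3295 0.0995 0.0831]
scene gauge [384. 138.] 0.58 [0.3509 0.4816 0.0209]
scene gauge [397. 170.] 0.52 [0.5152 0.3489 0.0199]
scene gauge [370. 167.] 0.43 [0.5013 0.2034 0.1046]
scene holder [369. 182.] 0.8 [0.521  0.1795 0.0647]
[[444.9977   0.     321.4981]
 [  0.     444.9977 201.9586]
 [  0.       0.       1.    ]] [[ 0.7179  0.4548 -0.5271  1.2037]
 [ 0.6962 -0.465   0.547  -0.7521]
 [ 0.0037 -0.7596 -0.6504  0.9586]
 [ 0.      0.      0.      1.    ]]
top jig [382. 276.] 0.9 [ 0.2482 -0.2604  0.0132]
top jig [372. 210.] 0.78 [ 0.4621 -0.2257  0.0191]
top jig [292. 243.
[... 948 characters left out ...]
 0.    ,   1.    ]]), 'mount': array([[-0.0002, -0.9614, -0.2753,  0.076 ],
       [ 1.    , -0.    , -0.0006, -0.0005],
       [ 0.0006, -0.2753,  0.9614, -0.1619],
       [ 0.    ,  0.    ,  0.    ,  1.    ]])}
{'time': 0.6, 'joints': array([-1.3311,  0.2204,  1.5265, -0.    ,  1.3947, -0.1261]), 'qd': array([-0.0007, -0.0005,  0.0012, -0.0004, -0.0015,  0.0002]), 'tau': array([ -0.0016, -49.4246, -38.7497,   0.0698,   0.0472,  -0.    ]), 'tcp_pos': array([ 0.2236, -0.5836,  0.2225]), 'tcp_rot': array([-0.    ,  0.9833,  0.1819, -0.    ]), 'wrist_force': array([0.5278, 0.4526, 0.0873]), 'ft_torque': array([-0.0134,  0.0007, -0.0213]), 'finger_force': 0.0, 'finger_gap': 0.08690991318254186}
```

View pics/scene.png

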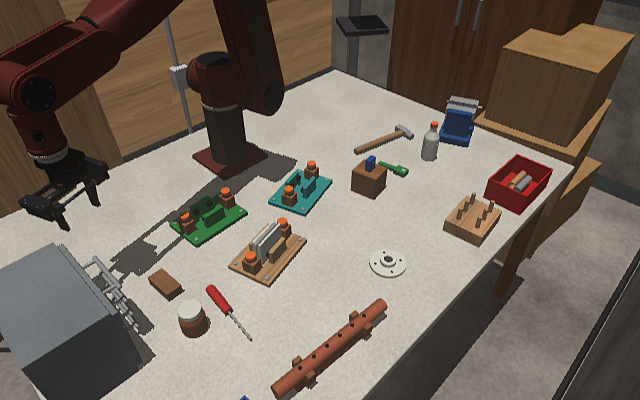

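View pics/top.png

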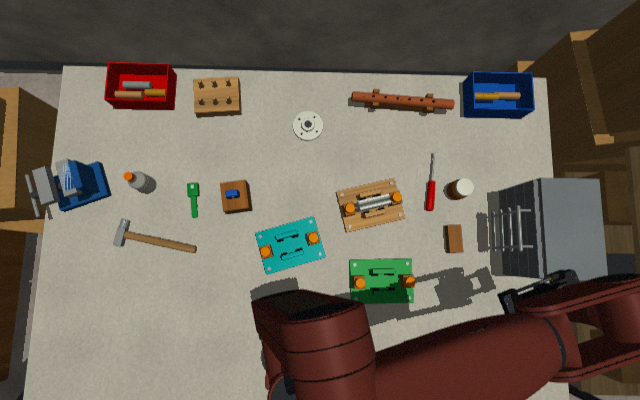

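The orange-capped wooden jig is at scene (268,250) and top (371,204). Its caps are at top (350,208) and (397,198). The blue gauge stands in the holder at top (233,194). The green and turquoise jigs and the green gauge lying down are look-alikes. Next I'll take close wrist views.

```bash
cat >> h.py <<'E'
from scipy.spatial.transform import Rotation as R
def down(yaw): return np.array([0,np.cos(yaw/2),np.sin(yaw/2),0])   # tool x at heading yaw
def Tcam():
    o=r.observe(); w=o['tcp_rot']; T=np.eye(4); T[:3,:3]=R.from_quat(w[[1,2,3,0]]).as_matrix(); T[:3,3]=o['tcp_pos']
    return T@np.array(r.camera_info('wrist')['mount'])
def shot(name):
    T=Tcam(); im,d=r.capture('wrist'); save(name,im); np.savez('pics/'+name,im=im,d=d,T=T); return im,d,T
E
python3 - <<'E'
from h import *
np.set_printoptions(precision=4,suppress=True)
def go(c,yaw,off,z):
    s=np.array([np.cos(yaw),np.sin(yaw)]); p=c-s*off; r.goto([p[0],p[1],z],down(yaw))
for nm,c,yaw,ths in [('jig',np.array([.478,-.222]),1.797,['cap_a','plate_a']),('gau',np.array([.49,.2]),1.6,['gauge','holder'])]:
    for i,(off,z) in enumerate([(.05,.2),(.1,.22)]):
        go(c,yaw,off,z); im,d,T=shot(nm+str(i))
        for t in ths:
            for b in r.boxes_of(t,'wrist')[:4]: print(nm,i,t,np.round(b['uv']),round(b['p'],2),world('wrist',d,*b['uv'],T))
        print(r.observe()['time'])
E
python3 -c "
import cv2,numpy as np
a=[cv2.imread(f'pics/{n}.png') for n in ['jig0','gau0']]
cv2.imwrite('pics/w.png',cv2.resize(np.vstack(a),None,fx=.75,fy=.75))"
```

```text
jig 0 cap_a [314.  32.] 0.87 [ 0.4586 -0.1496  0.0742]
jig 0 cap_a [ 14. 205.] 0.74 [ 0.2475 -0.3314  0.0781]
jig 0 cap_a [322. 225.] 0.67 [ 0.4978 -0.2933  0.0736]
jig 0 cap_a [ 8. 10.] 0.67 [ 0.2434 -0.1846  0.0767]
jig 0 plate_a [308. 136.] 0.97 [ 0.4704 -0.2224  0.0885]
jig 0 plate_a [330. 136.] 0.65 [ 0.487  -0.2188  0.0898]
2.2667
jig 1 cap_a [ 15. 140.] 0.92 [ 0.2431 -0.3329  0.0761]
jig 1 cap_a [155. 277.] 0.41 [ 0.3466 -0.4725  0.0134]
jig 1 plate_a [308.  67.] 0.86 [ 0.4708 -0.2228  0.0885]
jig 1 plate_a [332.  69.] 0.77 [ 0.4896 -0.2207  0.0894]
2.75
gau 0 gauge [322. 119.] 0.63 [0.4927 0.2156 0.1311]
gau 0 holder [335. 110.] 0.96 [0.5028 0.2209 0.0853]
4.6167
gau 1 gauge [319.  38.] 0.9 [0.492  0.2148 0.1303]
gau 1 holder [305.  55.] 0.62 [0.4832 0.2051 0.1267]
5.1
```

View pics/w.png

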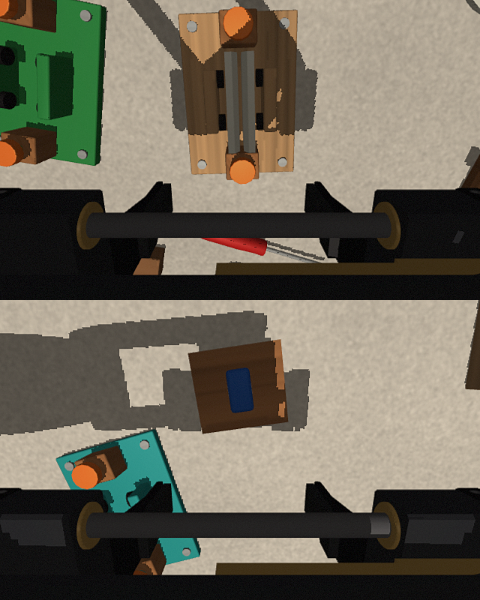

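The jig's plates are upright in the wrist view, around (320,135), with the caps at about (316,35) and (322,225). The gauge handle is near (320,120) in its own view. Now I'll fit positions and yaw from the colour and depth points.

Run:
```python
from h import *
np.set_printoptions(precision=4,suppress=True)
def rect(P): 
    (c,wh,a)=cv2.minAreaRect((P[:,:2]*1000).astype(np.float32)); print('  rect',np.array(c)/1000,np.array(wh),a,len(P))
V,U=np.mgrid[0:400,0:640]
for n in ['jig0','jig1','gau0','gau1']:
    f=np.load(f'pics/{n}.npz'); W=world('wrist',f['d'],U,V,f['T']); hsv=cv2.cvtColor(f['im'],cv2.COLOR_RGB2HSV); z=W[...,2]; H,S,B=hsv[...,0],hsv[...,1],hsv[...,2]
    print(n)
    if n[0]=='j':
        c0=np.array([.478,-.222]); s=np.array([np.cos(1.797),np.sin(1.797)]); x=np.array([s[1],-s[0]])
        q=W[...,:2]-c0; a=q@s; b=q@x
        m=(abs(a)<.06)&(abs(b)<.025)&(z>.086)&(z<.094)&(f['d']>0)
        P=W[m]; print(' plates z',P[:,2].mean(), len(P)); rect(P)
        aa,bb=a[m],b[m]
        for side in (bb<np.median(bb),bb>=np.median(bb)):
            k=np.polyfit(aa[side],bb[side],1); print('   side line b(a):',k, 'a range',np.percentile(aa[side],[1,99]),'b',np.percentile(bb[side]-np.polyval(k,aa[side]),[2,98]))
        for sg in (1,-1):
            m=(H<16)&(S>180)&(B>90)&(abs(a-sg*.077)<.03)&(abs(b)<.03)&(z>.063)
            if m.sum()>50: P=W[m]; zt=np.median(P[:,2]); P=P[abs(P[:,2]-zt)<.003]; (c,rr)=cv2.minEnclosingCircle((P[:,:2]*1000).astype(np.float32)); print(' cap',sg,np.array(c)/1000,rr,'z',zt,P[:,:2].mean(0))
    else:
        m=(H>100)&(H<130)&(S>120)&(z>.12)&(z<.14)&(np.hypot(W[...,0]-.49,W[...,1]-.21)<.05); P=W[m]; print(' handle z',np.median(P[:,2])); rect(P)
        m=(z>.08)&(z<.09)&(np.hypot(W[...,0]-.49,W[...,1]-.21)<.08);print(' holder'); rect(W[m])
# triangulation height checks
```

```text
jig0
 plates z 0.08924101066631576 3385
  rect [ 0.4802 -0.2226] [ 28.2559 100.1244] 14.66130542755127 3385
   side line b(a): [-0.0267 -0.0074] a range [-0.0498  0.0477] b [-0.0045  0.0046]
   side line b(a): [-0.0279  0.0115] a range [-0.0498  0.0482] b [-0.0045  0.0044]
 cap 1 [ 0.4604 -0.148 ] 14.789205551147461 z 0.07487054389511283 [ 0.4606 -0.1481]
 cap -1 [ 0.4996 -0.2968] 14.738624572753906 z 0.07363927241367152 [ 0.4997 -0.2966]
jig1
 plates z 0.08924266783681743 3327
  rect [ 0.4805 -0.2237] [28.2977 97.5421] 14.638410568237305 3327
   side line b(a): [-0.0295 -0.0075] a range [-0.0498  0.0455] b [-0.0045  0.0046]
   side line b(a): [-0.0301  0.0114] a range [-0.0495  0.0455] b [-0.0046  0.0045]
 cap -1 [ 0.4996 -0.2965] 14.261063575744629 z 0.07378052793720863 [ 0.4995 -0.2959]
gau0
 handle z 0.12946765229333845
  rect [0.4915 0.2146] [19.6178 35.4302] 9.521294593811035 1743
 holder
  rect [0.4915 0.2147] [90.41   80.2268] 9.599812507629395 11422
gau1
 handle z 0.1294726705263614
  rect [0.4915 0.2143] [19.5275 35.3761] 9.66627025604248 1771
 holder
  rect [0.4914 0.2146] [90.3494 79.8969] 9.492460250854492 10223
```

```bash
cat >> h.py <<'E'
YJ=1.8280; YG=1.7375; C=np.array([.4801,-.2224]); CAPS=[np.array([.4604,-.1480]),np.array([.4997,-.2967])]; G=np.array([.4915,.2145])
E
python3 - <<'E'
from h import *
np.set_printoptions(precision=2,suppress=True)
r.set_gripper(0.0,20)
for c in CAPS:
    r.goto([*c,.11],down(YJ)); r.move_linear([*c,.079],max_speed=.1)
    f0=r.observe()['wrist_force'][2]; log=[]
    for z in np.arange(.077,.0645,-.001):
        r.move_linear([*c,z],max_speed=.02); o=r.observe(); f=o['wrist_force'][2]-f0; log.append((round(z*1e3,1),round(o['tcp_pos'][2]*1e3,2),round(f,1)))
        if f>18: break
    print(f0,log,o['time'])
    r.move_linear([*c,.11])
o=r.observe(); print(o['time'],o['wrist_force'])
E
```

```text
0.09486136092972049 [(np.float64(77.0), np.float64(77.5), np.float64(0.9)), (np.float64(76.0), np.float64(76.1), np.float64(-0.7)), (np.float64(75.0), np.float64(75.21), np.float64(2.0)), (np.float64(74.0), np.float64(74.25), np.float64(4.1)), (np.float64(73.0), np.float64(73.13), np.float64(4.3)), (np.float64(72.0), np.float64(72.06), np.float64(3.9)), (np.float64(71.0), np.float64(71.03), np.float64(4.5)), (np.float64(70.0), np.float64(69.99), np.float64(2.7)), (np.float64(69.0), np.float64(69.0), np.float64(2.2)), (np.float64(68.0), np.float64(67.98), np.float64(2.7)), (np.float64(67.0), np.float64(67.31), np.float64(6.2)), (np.float64(66.0), np.float64(67.24), np.float64(14.1)), (np.float64(65.0), np.float64(67.17), np.float64(23.1))] 11.3917
-0.47840566106429905 [(np.float64(77.0), np.float64(77.55), np.float64(0.8)), (np.float64(76.0), np.float64(76.11), np.float64(0.3)), (np.float64(75.0), np.float64(74.88), np.float64(0.7)), (np.float64(74.0), np.float64(74.17), np.float64(2.4)), (np.float64(73.0), np.float64(73.3), np.float64(3.9)), (np.float64(72.0), np.float64(72.16), np.float64(4.5)), (np.float64(71.0), np.float64(71.05), np.float64(4.7)), (np.float64(70.0), np.float64(70.0), np.float64(4.6)), (np.float64(69.0), np.float64(68.95), np.float64(3.8)), (np.float64(68.0), np.float64(67.98), np.float64(4.0)), (np.float64(67.0), np.float64(67.35), np.float64(7.0)), (np.float64(66.0), np.float64(67.28), np.float64(12.4)), (np.float64(65.0), np.float64(67.23), np.float64(19.8))] 16.2167
16.6667 [-1.    0.55 -0.52]
```

Run:
```python
from h import *
np.set_printoptions(precision=4,suppress=True)
r.goto([*G,.19],down(YG)); r.set_gripper(.06); r.move_linear([*G,.091],max_speed=.12)
o=r.observe(); print(o['time'],o['tcp_pos'],o['wrist_force'])
r.set_gripper(.0,40); o=r.observe(); print(o['time'],o['finger_gap'],o['finger_force'],o['tcp_pos'],o['wrist_force'])
r.move_linear([*G,.195],max_speed=.12); r.wait(.2); o=r.observe(); print(o['time'],o['finger_gap'],o['tcp_pos'],o['wrist_force'],o['ft_torque'])
r.goto([*C,.195],down(YJ)); r.wait(.3); o=r.observe(); print(o['time'],o['finger_gap'],o['finger_force'],o['tcp_pos'],o['wrist_force'],o['ft_torque'])
im,d,T=shot('held'); im,d=r.capture('scene'); save('sc2',im)
print(r.observe()['time'])
K=r.camera_info('scene')
cv2.imwrite('pics/heldsc.png',np.vstack([cv2.resize(cv2.imread('pics/held.png'),(480,300)),cv2.resize(cv2.imread('pics/sc2.png')[150:300,160:400],(480,300))]))
```

```text
20.7 [0.4922 0.2147 0.0918] [ 0.2425 -0.5761 -0.6346]
21.4583 0.019755816065075704 39.99981754459441 [0.4915 0.2145 0.091 ] [-0.6435 -0.7792  1.2517]
22.675 0.019337603917211156 [0.491  0.2143 0.194 ] [ 0.412  -0.0602 -1.5124] [-0.012  -0.1239 -0.041 ]
24.5833 0.019658816955092494 39.999872501939535 [ 0.4804 -0.2218  0.195 ] [ 0.4254  0.055  -1.5795] [-0.0454 -0.092  -0.0171]
24.6833
```

View pics/heldsc.png

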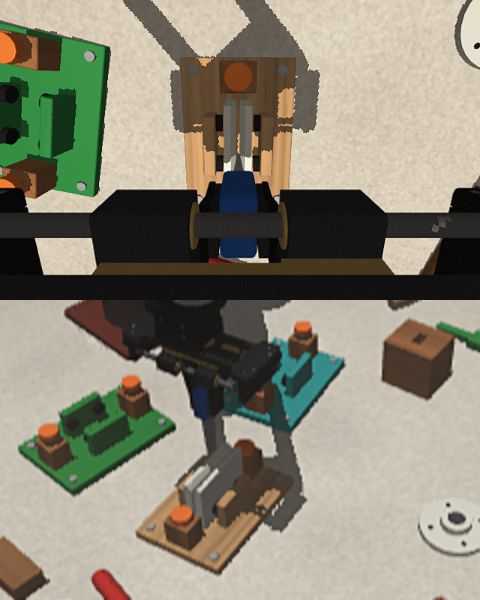

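The gauge is gripped upright above the slot, the tip lies over the plates, and both caps look seated. Now a slow descent with force logging.

```bash
cat >> h.py <<'E'
ex=np.array([np.sin(YJ),-np.cos(YJ)]); ey=np.array([np.cos(YJ),np.sin(YJ)])
def force(n=5,dt=.02):
    F=[];M=[];P=[]
    for _ in range(n):
        r.wait(dt); o=r.observe(); F.append(o['wrist_force']); M.append(o['ft_torque']); P.append(o['tcp_pos'])
    F=np.mean(F,0);M=np.mean(M,0);P=np.mean(P,0); d=P[:2]-C
    return dict(F=np.array([F[:2]@ex,F[:2]@ey,F[2]]),M=np.array([M[:2]@ex,M[:2]@ey,M[2]]),depth=1e3*(.166-P[2]),dx=1e3*d@ex,dy=1e3*d@ey,t=o['time'],g=o['finger_gap'])
def show(s,b=None):
    print('d%.2f dx%.2f dy%.2f'%(s['depth'],s['dx'],s['dy']),'F',np.round(s['F']-(b if b is not None else 0),2),'M',np.round(s['M'],3),'t%.2f'%s['t'])
E
python3 - <<'E'
from h import *
s0=force(10); show(s0); b=s0['F']; np.save('b.npy',b)
r.move_linear([*C,.158],max_speed=.08); show(force(),b)
for d in [10,11.5,13,14.5,16,17.5,19,20.5,22]:
    r.move_linear([*C,.166-d/1e3],max_speed=.02); o=r.observe(); fz=o['wrist_force'][2]-b[2]; s=force(4); print('mov %.2f'%fz,end=' '); show(s,b)
    if s['F'][2]-b[2]>2.5 or abs(s['F'][0]-b[0])>3: break
E
```

```text
d-29.00 dx0.13 dy0.16 F [-0.04 -0.12 -1.43] M [-0.02  -0.115  0.005] t24.85
d7.87 dx0.08 dy-0.14 F [-0.25 -0.1   0.  ] M [-0.027 -0.118  0.002] t25.55
mov 0.28 d9.81 dx0.04 dy-0.07 F [-0.24 -0.49 -0.02] M [-0.034 -0.099  0.026] t25.87
mov -0.41 d11.59 dx-0.05 dy0.07 F [-0.04 -0.13 -0.2 ] M [-0.047 -0.151 -0.007] t26.18
mov -0.61 d13.10 dx-0.05 dy0.06 F [ 0.12 -0.02  0.01] M [-0.028 -0.098  0.025] t26.50
mov -0.20 d14.59 dx-0.04 dy0.04 F [0.92 0.78 0.15] M [-0.034 -0.105 -0.012] t26.82
mov 0.08 d16.08 dx-0.04 dy0.06 F [-0.28  0.37 -0.15] M [-0.047 -0.14  -0.003] t27.13
mov 0.01 d17.59 dx-0.04 dy0.04 F [-0.09 -0.07  0.02] M [-0.033 -0.068 -0.002] t27.45
mov 0.24 d19.10 dx-0.05 dy0.05 F [-0.54  0.09 -0.1 ] M [-0.026 -0.13   0.024] t27.77
mov -0.26 d20.59 dx-0.03 dy0.06 F [-0.3  -0.16 -0.18] M [-0.027 -0.13  -0.03 ] t28.08
mov -0.30 d22.09 dx-0.04 dy0.04 F [-0.25  0.23  0.02] M [-0.03  -0.13   0.005] t28.40
```

Run:
```python
from h import *
b=np.load('b.npy')
for d in np.arange(23.5,36,1.5):
    r.move_linear([*C,.166-d/1e3],max_speed=.02); o=r.observe(); fz=o['wrist_force'][2]-b[2]; s=force(4); print('mov %.2f'%fz,end=' '); show(s,b)
    if fz>3.5 or s['F'][2]-b[2]>3 or abs(s['F'][0]-b[0])>2.5: break
```

```text
mov 0.15 d23.58 dx-0.02 dy0.04 F [-0.4   0.19  0.09] M [-0.03  -0.099 -0.007] t28.72
mov -0.19 d25.12 dx-0.06 dy0.07 F [-0.29 -0.14 -0.19] M [ 0.004 -0.023  0.029] t29.03
mov -0.93 d26.65 dx-0.09 dy0.08 F [-0.05  0.06  0.01] M [-0.034  0.041 -0.004] t29.35
mov 0.12 d28.15 dx-0.11 dy0.04 F [-0.67 -0.1  -0.24] M [-0.052  0.097 -0.001] t29.67
mov -0.86 d29.65 dx-0.11 dy0.02 F [-1.19 -0.3  -0.29] M [-0.104  0.154  0.01 ] t29.98
mov -0.68 d31.15 dx-0.10 dy-0.00 F [-1.26 -0.3  -0.34] M [-0.183  0.215  0.032] t30.30
mov -0.67 d32.61 dx-0.07 dy-0.02 F [-1.7  -0.23  0.09] M [-0.183  0.266 -0.034] t30.62
mov 0.43 d34.08 dx-0.04 dy-0.02 F [-1.61 -0.75  0.23] M [-0.205  0.33   0.007] t30.93
mov -0.15 d35.54 dx-0.01 dy-0.04 F [-2.29 -0.48  1.17] M [-0.226  0.402  0.03 ] t31.25
```

From about 24 mm depth only the +x plate presses: the lateral force and M_y grow steadily. I'll scan across toward -x to find the centre.

Run:
```python
from h import *
b=np.load('b.npy')
for k in range(1,11):
    x=-.00015*k; p=C+x*ex
    r.move_linear([*p,.166-.0355],max_speed=.01); s=force(6); print('x%.2f'%(x*1e3),end=' '); show(s,b)
    if s['M'][1]<-.45: break
```

```text
x-0.15 d35.53 dx-0.10 dy-0.04 F [-1.7  -1.04  0.34] M [-0.272  0.234 -0.012] t31.60
x-0.30 d35.52 dx-0.19 dy-0.02 F [-0.64 -0.61 -0.44] M [-0.307  0.066 -0.005] t31.95
x-0.45 d35.52 dx-0.31 dy-0.01 F [ 0.11 -1.29 -0.95] M [-0.328 -0.142 -0.018] t32.30
x-0.60 d35.50 dx-0.44 dy-0.01 F [ 0.98 -1.17 -1.84] M [-0.328 -0.355 -0.004] t32.65
x-0.75 d35.45 dx-0.54 dy0.01 F [ 2.08 -1.18 -2.15] M [-0.291 -0.57  -0.017] t33.00
```

Run:
```python
from h import *
b=np.load('b.npy')
for x in [-.95,-1.15,-1.35,-1.55,-1.0,-.43]:
    p=C+x*1e-3*ex
    r.move_linear([*p,.166-.0355],max_speed=.01); s=force(6); print('x%.2f'%x,end=' '); show(s,b)
```

```text
x-0.95 d35.41 dx-0.70 dy0.02 F [ 3.24 -0.59 -1.83] M [-0.22  -0.872 -0.003] t33.35
x-1.15 d35.39 dx-0.87 dy-0.00 F [ 4.52 -0.29 -2.23] M [-0.158 -1.172  0.013] t33.70
x-1.35 d35.39 dx-1.01 dy-0.01 F [ 5.6  -0.52 -2.3 ] M [-0.155 -1.326 -0.012] t34.05
x-1.55 d35.39 dx-1.10 dy-0.00 F [ 5.61  0.09 -2.4 ] M [-0.174 -1.424 -0.002] t34.40
x-1.00 d35.40 dx-0.88 dy-0.01 F [ 4.99 -0.05 -1.7 ] M [-0.126 -1.229  0.007] t34.75
x-0.43 d35.44 dx-0.61 dy-0.01 F [ 2.82  0.02 -0.31] M [-0.099 -0.798 -0.004] t35.10
```

The contact stiffness breaks at dx ≈ -0.88 with the force centre at dx ≈ -0.30. So each plate is compressed by about 0.58 mm (roughly 3.7 N) at 35.4 mm, and first double contact was at about 25 to 27 mm. I'll centre by nulling M_y, then go slightly deeper.

Run:
```python
from h import *
b=np.load('b.npy'); x=-.43
def mv(x,d): p=C+x*1e-3*ex; r.move_linear([*p,.166-d/1e3],max_speed=.02)
for i in range(8):
    d=[35.5,35.5,36.2,37,37,37,37,37][i]
    s=force(8); x-=.8*(s['M'][1]+.118)/1.8 if i else 1.1*(s['M'][1]+.118)/1.8
    mv(x,d); o=r.observe(); fz=o['wrist_force'][2]-b[2]; s=force(10); print('x%.2f mov %.2f'%(x,fz),end=' '); show(s,b)
    if i>3 and abs(s['M'][1]+.118)<.04: break
r.wait(.7); show(force(10),b); o=r.observe(); print(o['finger_gap'],o['finger_force'],o['tcp_rot'],down(YJ))
im,d=r.capture('scene'); save('fin',im); im,d,T=shot('finw')
cv2.imwrite('pics/finc.png',np.vstack([cv2.resize(cv2.imread('pics/finw.png'),(480,300)),cv2.resize(cv2.imread('pics/fin.png')[150:300,160:400],(480,300))]))
```

```text
x-0.05 mov 1.05 d35.47 dx-0.32 dy-0.03 F [ 0.66 -0.16  1.83] M [-0.081 -0.264 -0.   ] t35.65
x-0.03 mov 1.95 d35.50 dx-0.18 dy-0.01 F [-0.87 -0.16  2.14] M [-0.082  0.059 -0.009] t36.20
x-0.13 mov 1.85 d36.29 dx-0.18 dy0.01 F [-0.86 -0.21  2.18] M [-0.121  0.076  0.005] t36.75
x-0.22 mov 1.59 d37.02 dx-0.19 dy-0.00 F [-0.72 -0.33  2.16] M [-0.152  0.052  0.002] t37.30
x-0.29 mov 1.49 d37.02 dx-0.25 dy0.00 F [-0.02 -0.21  1.6 ] M [-0.151 -0.035 -0.   ] t37.85
x-0.31 mov 1.80 d37.01 dx-0.28 dy0.01 F [ 0.24 -0.13  1.4 ] M [-0.162 -0.118 -0.007] t38.40
d37.01 dx-0.30 dy0.01 F [ 0.08 -0.18  0.85] M [-0.161 -0.16  -0.004] t39.27
0.019850011697030455 39.99999859370291 [6.47136596e-06 6.10563962e-01 7.91966949e-01 1.00222202e-05] [0.         0.61058283 0.7919524  0.        ]
```

View pics/finc.png

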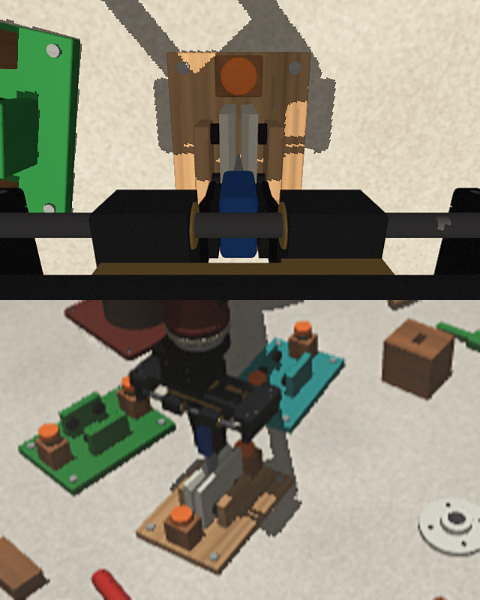

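View pics/fin.png

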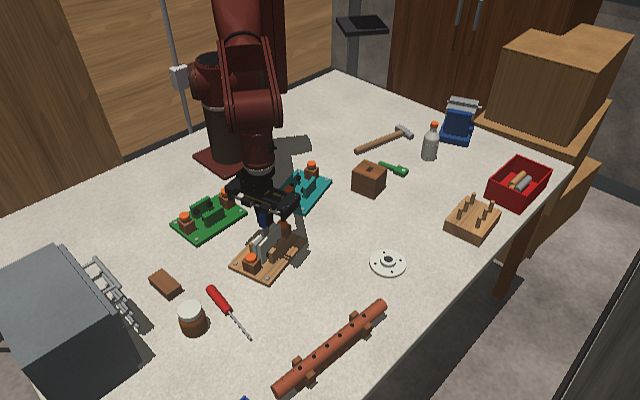

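The blade stands upright and centred between both plates, the caps are home, and the bystanders haven't moved. I'm handing in.

```bash
python3 -c "
from rig import r
print(r.hand_in())"
```

```text
the job is handed in; nothing more can be done
None
```

I handed the job in at about 39 s: both caps are home, and the gauge is held upright and centred in the slot, tip about 37 mm deep. I estimate each plate presses on it with about 4 N, inferred from the force readings; I didn't measure the drag during motion.

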